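# Slide a face coupon under the gauge's spring clip

### The arm

A 6-joint arm with a two-finger parallel gripper is mounted at the origin on the work surface. World frame = base frame: x ahead of the robot, y to its left, z up, the work surface at z = 0. Lengths are in m, angles in rad, forces in N, time in s.
With the tool pointing down it reaches from about 0.25 to 0.725 m from the base axis. Payload 9.7 kg.
Tool frame: the origin (TCP) lies on the centre line of the jaws, within the pads' length; the fingertips stand 14 mm ahead of it and the grasp point (between the pads) lies 5 mm behind it; z points along the fingers, y is the line along which they close (so a half turn about z gives the same grasp; the last joint's range is limited). The gripper opens to 85 mm and grips with 20 to 120 N. Pads are 22 mm wide; open, the fingers measure 114 mm over their backs; the gripper's body (76 mm by 85 mm) begins 54 mm behind the grasp point. The pads swing forward as they close: fully open they stand 13 mm farther back than shut.
Start: joints at [0, 0.087, 0.176, 1.66, 0, 1.571], TCP at [0.55, -0, 0.245] pointing down, gripper open.
Joint ranges: [-3.13, 3.13], [-0.85, 1.81], [-1.15, 1.24], [-2.2, 2.28], [-1.44, 1.52], [-3.14, 3.14]. Speed limits (rad/s): [2.22, 2.22, 2.57, 3.14, 3.14, 3.14].

### API

Orientations are given as a unit quaternion [x, y, z, w].
In Python, from cell import monitor, get_image, calibration, ticket, recognise, trace gives the robot as it stands.
- The arm moves only by the tool servo_tool, never from a script. Its argument "series" is a list of rows, each a list of 5 numbers: the shift along the tool's x, y, z in cm, then the turn about the tool's z in degrees, then the opening, from 0 (shut) to 1 (fully open). A call has 1 to 5 rows; each row is the pose to reach, as a shift and turn from the pose commanded when the call began, along the tool's axes at that moment; what a row does not reach only later rows make up. A row lasts 1/8 s, in which the tool goes at most 62.5 mm and 10.7 degrees, less where a joint would pass 70% of its speed; a pose out of reach is approached as far as the arm can. A call with a gripper value outside its range is refused whole. The fingers move at their own pace and stop on an object; the grip force is fixed at half the most. Time passes only in rows, so rows that repeat a pose let the fingers close. It gives the time, the measured TCP pose, the force, the opening and the grip force at its end, in the units of the state.
- monitor.observe(): the state, without advancing time (a new reading comes with each control period).
- get_image(name): name is "scene" or "side" or "wrist"; returns (picture, depth): 480x640x3 uint8, blue, green, red; 480x640 float32, m along the optical axis (not along the pixel's ray), 0 where there is no reading.
- calibration(name): a dict with "fov_y" (degrees; the focal length in pixels is half the picture's height over the tangent of half this angle, whatever the lens; pixels are square), "cx", "cy" (the principal point, pixels), "eye" and "orientation" of the camera in the world; the wrist camera has in their place "T_tool_cam" (4x4, takes a point from camera to tool coordinates, whose origin is the TCP and whose axes are the flange's). Camera axes: x right, y up, looking along -z (the intrinsics and any distortion apply to the point x, -y, -z); pixel columns grow to the right and rows downward; lengths in m; the calibration is good to about 2 mm. A picture is of the moment at which its call begins: read the wrist's pose just before it. calibration takes no time and is no camera call.
- ticket.close_job(): hands the job in; it is judged then, once.
Trained networks look in the newest picture that a camera, given by its name, has taken for a name from the list of things; names that differ only in an ending like _2 or _b are one class to them, and where a whole thing is asked for, a point or a joint stands for the part that bears it (a point fixed in the world has none). Each returns a list of dicts, best first, with "conf" (0 to 1); they miss things now and then, are a little off and sometimes report something else, mostly with a low value. They report only what shows in the picture. A call takes as long as a camera call. They do not tell look-alikes from the thing itself.
- recognise(camera, query): "point" ([x, y, z] in m, in the coordinates of the camera as it stood for that picture, good to about 4 mm: the middle of the surface that is visible of it).
- trace(camera, query): "region" (480x640 bool, what is visible of it).
The state is a dict: "time": time; "joint_pos": joint angles; "joint_velocities": joint speeds; "joint_torque": joint torques, N m; "eef_pos": TCP position; "eef_rot": TCP orientation; "ft_force": force on the tool from outside, world axes, zero at the start; "ft_torque": the same for the moment, N m; "opening": opening from 0.0 (shut) to 1.0 (fully open); "grasp_force": force on a finger pad.
Only numpy, scipy, OpenCV 4.12 (cv2) and the standard library are available. Lean on these libraries where they do the work, as an engineer would, in place of code of your own. Each camera call takes 0.05 s, during which the arm holds its last target. There are 200 camera calls.

### The job

Load the copper face coupon into the inspection fixture without gripping it: press the spring clip's yellow bar down with one fingertip, so that its jaw rises clear, and keep it down while the other fingertip pushes the coupon along its channel, beneath the jaw, until it is fully home against the red stop. Then let the clip come up so that its jaw clamps the coupon, and move clear. Never lift the coupon, do not let the jaw down on it before it is home, and leave everything else on the bench where it is.

Things in the scene. Friction and masses are not known exactly. Their poses are not given: they have to be found in the camera images.
- fixture: Inspection fixture, bolted down: dark steel plate 270 (x) x 200 (y) x 12 mm with a green bed on it. Origin: centre of the plate's underside, on the table. +x is the way the coupon is pushed, +y points from the channel to the clip's yellow bar, z up. Two hinge blocks at x = -80 and +64 mm, y = 18 mm, reach 48 mm above the table; all heights in these notes are above the table.
- stop (a point): Middle of the channel floor (height 30 mm) at the face of the red end stop (fixture x = +64, y = -20 mm); the stop's top is at 40 mm. The channel runs along fixture x from -78 to +64 mm, 49 mm wide between two low aluminium rails (tops at 36 mm), open at its -x end.
- clip (a joint): Clip angle, rad: 0 at rest, jaw down; grows as the yellow bar is pressed (5 to 12 N), hard stop at 0.55. Hinge line along fixture x at y = +14 mm, height 42 mm. Jaw clears the coupon above 0.2; resting on it reads about 0.15. With the fingertip's end pressed to 37 mm (so the other tip, level with it, meets the coupon's rear edge half-way up) it reads 0.35 to 0.5.
- press_bar (a point): Point on top of the yellow press bar (fixture x = -30, y = +48 mm, height 51 mm at rest); swings with the clip. The bar is a smooth plate 131 mm long along fixture x (-74 to +57 mm), from the hinge out to y = +61 mm; at rest it slopes up 0.2 rad away from the hinge, pressed it slopes down. A pressing fingertip can slide along it; best at y = 40 to 58 mm.
- jaw (a point): Lowest point, mid-length, of the clip's jaw: a steel roller 10 mm in diameter, 16 mm long along x (fixture x = +40 to +56 mm, y = -18 mm), under a flat arm that crosses the channel. At rest its lowest point is at 37 mm, 5 mm below the coupon's top, and its blunt end blocks the coupon.
- coupon: Copper-coloured flat test coupon with dark score lines across it, 56 (x) x 46 (y) x 12 mm, 0.11 to 0.22 kg, lying loose in the channel short of the jaw, its x along fixture x. Origin: centre of its underside (30 mm above the table). It starts at fixture x = -14 to +4 mm; fully home its front edge meets the stop and its origin is at x = +36 mm.
- spare: Bystander: aluminium-coloured coupon of the same size, lying on the fixture's plate beyond the stop. Origin: centre of its underside.
- ring_gauge: Bystander: brass ring, 36 mm diameter, 14 mm high, on the fixture's plate. Origin: centre of its underside.
- marker: Bystander: black and red marker pen, about 123 x 13 mm, lying on the fixture's plate on the far side of the channel from the bar. Origin: under the middle of the black part.
- iron_head: Bystander: steel iron club head lying on the table by the fixture's -y side, about 80 x 65 x 16 mm. Origin: underside of the blade's centre.
- wood_head: Bystander: copper-coloured domed wood club head with a steel face, about 100 mm across, neck 65 mm high, on the table by the fixture's +y side. Origin: centre of its underside.
- caliper: Bystander: caliper 190 mm long lying on the table. Origin: underside of its middle.
- driver: Bystander: screwdriver lying on the table. Origin: its underside.
Things that resemble listed ones, but are neither listed nor needed, are in the scene too. Several things have the shape of the coupon; the one meant has the colours described above.

How it is judged:
By the outcome, as a careful person would: the job done as asked, in the order asked, and still so for the second after the job is handed in, with the robot touching nothing.
It also fails if it takes over 48 s, if anything falls off the work surface, if the arm or the gripper's body presses on something with over 40 N, if the wrist force passes 120 N, or if a joint passes its speed limit or range.

## Working session

There is one attempt and no reset: what is moved stays moved. The work goes in short steps, Python scripts to look and compute and a tool call to move; the robot and the scene stay as the last step left them, time stands still between calls to the robot, and variables do not carry over. Pictures are saved under pics/ and viewed, at most 10 in all, crops included, and the job is handed in when it is done.

Besides the shell and the picture viewer there is one more tool, called after "Emit:" as name(argument=value, ...) on one line, values as JSON. servo_tool: Moves the arm, as the interface text tells. Its arguments: {"type":"object","properties":{"series":{"type":"array"}},"required":["series"]}

```bash
mkdir -p pics; cat > h.py <<'E'
import numpy as np, cv2
from scipy.spatial.transform import Rotation as R
from cell import monitor, get_image, calibration, ticket, recognise, trace
def cam(name, st=None):
    c=calibration(name)
    f=240/np.tan(np.radians(c["fov_y"])/2)
    if "eye" in c:
        T=np.eye(4); o=np.array(c["orientation"]); T[:3,:3]=R.from_quat(o).as_matrix() if o.size==4 else o; T[:3,3]=c["eye"]
    else:
        B=np.eye(4); B[:3,:3]=R.from_quat(st["eef_rot"]).as_matrix(); B[:3,3]=st["eef_pos"]; T=B@np.array(c["T_tool_cam"])
    return c,f,T
def world(pts,T): return np.asarray(pts)@T[:3,:3].T+T[:3,3]
def px2w(u,v,d,c,f,T):
    u=np.asarray(u,float);v=np.asarray(v,float)
    return world(np.stack([(u-c["cx"])/f*d,-(v-c["cy"])/f*d,-d],-1),T)
def w2px(p,c,f,T):
    q=(np.asarray(p)-T[:3,3])@T[:3,:3]; d=-q[...,2]
    return np.stack([c["cx"]+q[...,0]/d*f,c["cy"]-q[...,1]/d*f],-1)
E
python3 - <<'E'
from h import *
st=monitor.observe(); print(st["time"],st["eef_pos"],st["eef_rot"])
for n in("scene","wrist"):
    im,d=get_image(n); cv2.imwrite(f"pics/{n}0.png",im); np.savez(f"{n}0.npz",im=im,d=d)
    c,f,T=cam(n,st); print(n,c,f)
    for q in("fixture","coupon","press_bar","jaw","spare","ring_gauge","marker","wood_head"):
        for r in recognise(n,q)[:3]: print(q,round(r["conf"],2),world(r["point"],T).round(3),w2px(world(r["point"],T),c,f,T).round())
E
```

```text
0.0 [5.49783110e-01 3.76052301e-06 2.44577373e-01] [ 7.07105303e-01  7.07107937e-01 -4.73983589e-04 -4.81189529e-04]
scene {'fov_y': 56.901862558751084, 'cx': 326.13415752389716, 'cy': 239.08656569165677, 'eye': array([1.05392589, 0.56077608, 0.82538985]), 'orientation': array([0.1194576 , 0.35037811, 0.88579127, 0.27989084])} 442.9291891289254
fixture 0.4 [0.64  0.037 0.02 ] [335. 269.]
coupon 0.94 [0.525 0.259 0.011] [437. 312.]
coupon 0.91 [0.498 0.021 0.04 ] [378. 234.]
coupon 0.84 [ 0.607 -0.212  0.01 ] [291. 208.]
press_bar 0.83 [0.53  0.064 0.049] [380. 248.]
jaw 0.55 [0.529 0.063 0.045] [380. 249.]
spare 0.63 [ 0.588 -0.064  0.025] [328. 233.]
ring_gauge 0.59 [0.643 0.034 0.023] [334. 268.]
marker 0.55 [ 0.462 -0.028  0.023] [376. 222.]
marker 0.17 [0.533 0.063 0.008] [377. 259.]
wood_head 0.79 [0.656 0.189 0.036] [371. 313.]
wrist {'fov_y': 69.20552513184938, 'cx': 317.30295198587964, 'cy': 232.57566417585937, 'T_tool_cam': array([[-1.40058177e-04,  9.52172235e-01,  3.05561804e-01,
         7.89133861e-02],
       [ 9.99999547e-01,  4.20985190e-04, -8.53484606e-04,
        -1.68950096e-04],
       [-9.41301339e-04,  3.05561546e-01, -9.52171862e-01,
        -1.28987663e-01],
       [ 0.00000000e+00,  0.00000000e+00,  0.00000000e+00,
         1.00000000e+00]])} 347.8639204603912
fixture 0.62 [0.513 0.056 0.01 ] [281. 144.]
coupon 0.95 [0.5   0.017 0.036] [266. 187.]
coupon 0.85 [0.752 0.054 0.014] [518. 147.]
coupon 0.83 [ 0.605 -0.215  0.01 ] [362. 367.]
press_bar 0.71 [0.526 0.064 0.048] [291. 138.]
press_bar 0.29 [0.645 0.155 0.041] [430.  26.]
jaw 0.9 [0.521 0.067 0.05 ] [285. 135.]
jaw 0.42 [0.637 0.032 0.021] [404. 170.]
spare 0.61 [ 0.581 -0.067  0.027] [347. 263.]
spare 0.27 [0.643 0.153 0.041] [428.  29.]
ring_gauge 0.83 [0.635 0.034 0.022] [402. 168.]
marker 0.71 [ 0.461 -0.025  0.021] [233. 224.]
marker 0.38 [0.497 0.018 0.04 ] [263. 187.]
wood_head 0.83 [0.643 0.155 0.042] [428.  26.]
```

View pics/scene0.png

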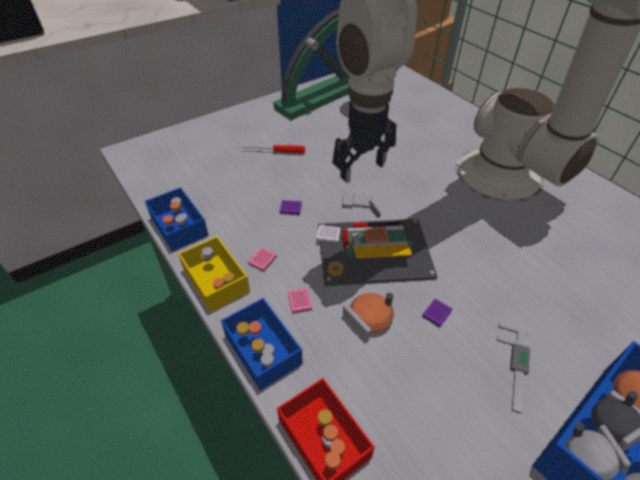

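View pics/wrist0.png

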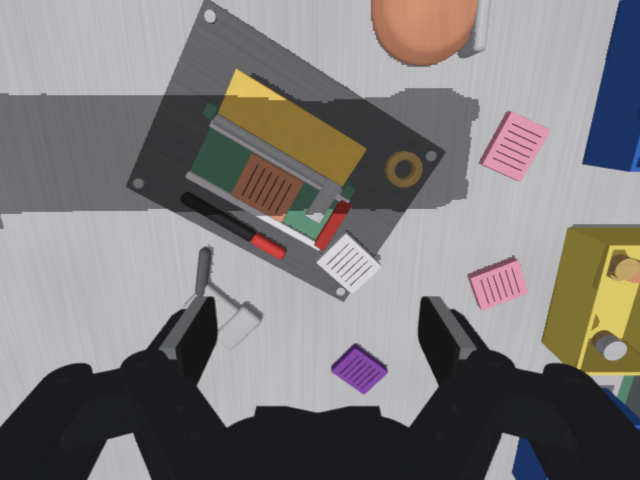

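Wrist picture: the only copper-coloured scored block is at (266,187), in the channel. The look-alikes are pink at (515,145) and (498,283), purple at (360,368), and the aluminium spare at (348,262). The yellow bar is at about (291,138) and the red stop at (333,225). Next I'll fit the fixture pose and confirm the coupon in one crop.

```bash
cat > fit.py <<'E'
from h import *
from scipy.optimize import least_squares
st=monitor.observe(); z=np.load("wrist0.npz"); im,d=z["im"],z["d"]
c,f,T=cam("wrist",st)
v,u=np.mgrid[:480,:640]; P=px2w(u,v,d,c,f,T); h=P[...,2]
tab=(im.min(2)>150)&(d>0); print("table z",np.median(h[tab]))
hsv=cv2.cvtColor(im,cv2.COLOR_BGR2HSV); H,S,V=cv2.split(hsv)
# plate: dark grey, z~12mm
m=((d>0)&(abs(h-.012)<.005)&(im.max(2)<110)&(S<80)&(v<305)&(u>100)&(u<460)).astype(np.uint8)
m=cv2.morphologyEx(m,cv2.MORPH_OPEN,np.ones((3,3)))
n,l,s,_=cv2.connectedComponentsWithStats(m); k=1+s[1:,4].argmax(); q=P[l==k]
print("plate n",len(q),"z",np.median(q[:,2])); r=cv2.minAreaRect((q[:,:2]*1000).astype(np.float32)); print("plate",r)
def rect(mask,zz,name):
    n,l,s,_=cv2.connectedComponentsWithStats(mask.astype(np.uint8)); k=1+s[1:,4].argmax(); q=P[l==k]
    print(name,s[k],"z",np.percentile(q[:,2],[5,50,95]).round(4),cv2.minAreaRect((q[:,:2]*1000).astype(np.float32)))
roi=(u>100)&(u<380)&(v>50)&(v<300)&(d>0)
rect(roi&(H>18)&(H<32)&(S>120),0,"bar")
rect(roi&((H<18))&(S>70)&(S<200)&(h>.036)&(u<310)&(abs(h-.042)<.006),0,"coupon")
rect(roi&((H<6)|(H>174))&(S>180)&(u>310),0,"stop")
cv2.imwrite("pics/crop.png",cv2.resize(im[60:310,120:460],None,fx=2.3,fy=2.3,interpolation=cv2.INTER_CUBIC))
E
python3 fit.py
```

```text
table z 0.0006152283034567829
plate n 27471 z 0.012414975944389506
plate ((514.839111328125, 31.596038818359375), (199.76136779785156, 270.38336181640625), 59.6411247253418)
bar [ 218   69  149  117 6932] z [0.0459 0.05   0.0538] ((528.8775024414062, 67.70359802246094), (45.828819274902344, 137.40907287597656), 59.40766525268555)
coupon [ 231  153   73   69 2770] z [0.041  0.0425 0.0437] ((501.3701171875, 16.618600845336914), (46.36298370361328, 55.66503143310547), 60.35538864135742)
stop [335 203  14  11  60] z [0.0395 0.0406 0.0416] ((573.9119873046875, -3.8173646926879883), (13.212261199951172, 9.793301582336426), 63.16162109375)
```

View pics/crop.png

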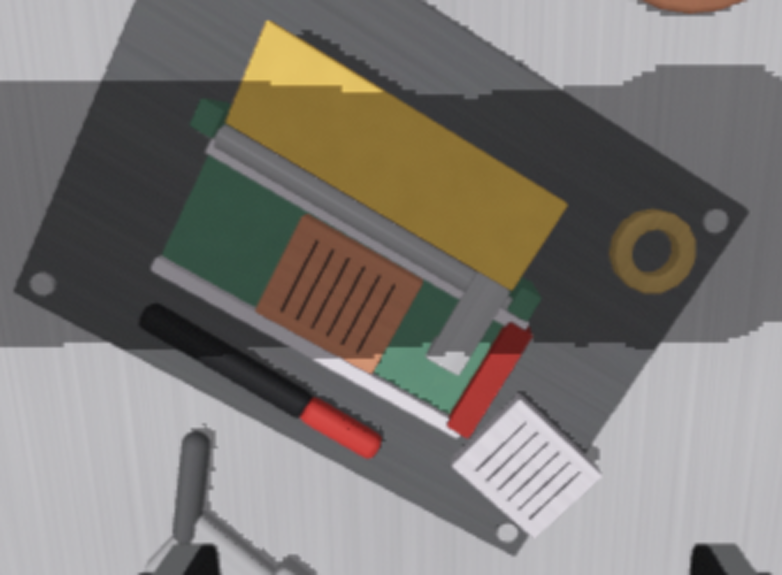

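The crop confirms it: the copper coupon with dark score lines lies in the channel (crop 340,290), short of the jaw (crop 465,330). Plate fit: centre (514.8, 31.6) mm, fixture x at -30.4°, coupon at fixture x of about -4. So the push is about 40 mm.

Emit:
servo_tool(series=[[1.5,-1.5,1.5,-10,0.63],[3,-3,3,-20,0.63],[4.5,-4.5,5,-30,0.63],[6,-6,7,-40,0.63],[7.05,-7.4,8,-50,0.63]])

```text
time: 1.52
eef_pos: [0.4751, 0.071, 0.1642]
eef_rot: [0.339, 0.941, -0.0, -0.0]
ft_force: [-0.1, -0.2, -0.3]
opening: 0.63
grasp_force: 0.0
```

Emit:
servo_tool(series=[[0,0,1,-9.6,0.63],[0,0,3,-9.6,0.63],[0,0,4,-9.6,0.63],[0,0,4.5,-9.6,0.63],[0,0,4.5,-9.6,0.63]])

```text
time: 2.15
eef_pos: [0.476, 0.0705, 0.1204]
eef_rot: [0.262, 0.965, -0.0, -0.0]
ft_force: [-0.2, 0.6, 1.1]
opening: 0.636
grasp_force: 0.0
```

```bash
cat > st.py <<'E'
from h import *
import sys
a=np.radians(59.64); ex=np.array([np.sin(a),-np.cos(a)]); ey=np.array([np.cos(a),np.sin(a)]); O=np.array([.5148,.0316])
st=monitor.observe(); p=st["eef_pos"]; M=R.from_quat(st["eef_rot"]).as_matrix(); fo=st["ft_force"]
print("t",st["time"],"fix mm",((p[:2]-O)@ex*1000).round(1),((p[:2]-O)@ey*1000).round(1),"z",p[2]*1000,"tooly deg",np.degrees(np.arctan2(M[1,1],M[0,1])).round(2),"op",st["opening"],"F fix",(fo[:2]@ex).round(2),(fo[:2]@ey).round(2),fo[2].round(2),"gf",st["grasp_force"],"q6",st["joint_pos"][5])
if len(sys.argv)>1:
    n=sys.argv[1]; im,d=get_image(n); cv2.imwrite(f"pics/{sys.argv[2]}.png",im); np.savez("last.npz",im=im,d=d)
E
python3 st.py wrist w1; python3 - <<'E'
from h import *
im,d=get_image("side"); cv2.imwrite("pics/side1.png",im)
E
```

```text
t 2.15 fix mm -53.1 13.9 z 120.36666926192362 tooly deg 59.59 op 0.6357488414288134 F fix -0.49 0.37 1.11 gf 0.0 q6 0.6777367446626126
```

View pics/w1.png

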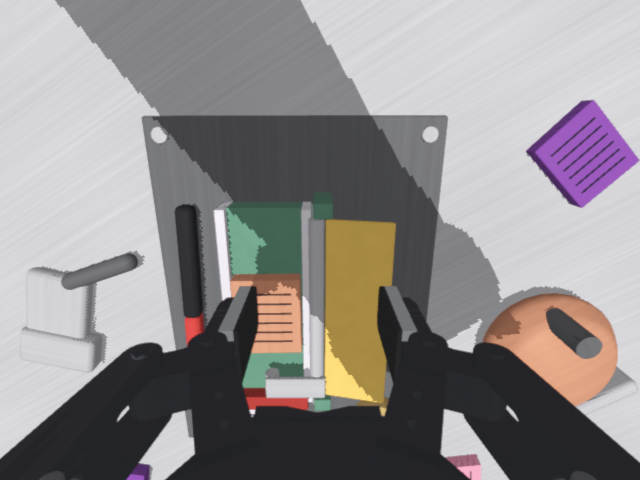

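View pics/side1.png

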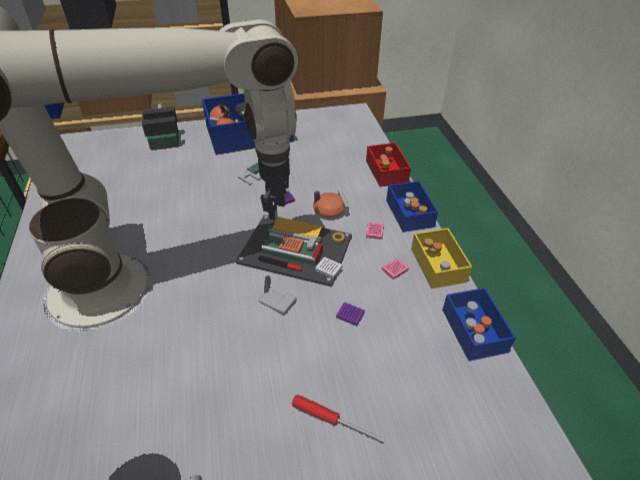

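The wrist view has fixture -x up. The pusher tip is at (238,320), on the channel side, and the presser tip at (400,320), on the bar side. I'll measure the tips in tool coordinates from depth.

```bash
python3 - <<'E'
from h import *
z=np.load("last.npz"); d=z["d"]
c,f,_=cam("wrist",monitor.observe()); T=np.array(c["T_tool_cam"])
v,u=np.mgrid[:480,:640]; P=px2w(u,v,d,c,f,T)*1000
for n,(a,b) in {"push":(200,270),"press":(370,440)}.items():
    m=(u>a)&(u<b)&(v>270)&(v<420)&(d>0)&(P[...,2]<32)&(P[...,2]>-40)
    q=P[m]; print(n,len(q),"max z pct",np.percentile(q[:,2],[90,97,99.5]))
    t=q[q[:,2]>np.percentile(q[:,2],99)-8]; print(" tip x",np.percentile(t[:,0],[1,50,99]).round(1),"y",np.percentile(t[:,1],[1,50,99]).round(1))
E
```

```text
push 3139 max z pct [0.3091257  5.17624449 8.49366083]
 tip x [-10.    7.3  11.8] y [-38.2 -26.3 -26. ]
press 3228 max z pct [0.08154353 5.17742809 8.55847434]
 tip x [-10.1   7.1  12. ] y [27.4 27.7 39.5]
```

Emit:
servo_tool(series=[[0,0,2.5,0,0.63],[0,0,4.5,0,0.63],[0,0,5.5,0,0.63],[0,0,6.0,0,0.63],[0,0,6.3,0,0.63]])

```text
time: 2.88
eef_pos: [0.4764, 0.0708, 0.058]
eef_rot: [0.262, 0.965, 0.0, 0.0]
ft_force: [-0.6, 1.5, 4.1]
opening: 0.63
grasp_force: 1.4
```

Emit:
servo_tool(series=[[0,0,0.2,0,0.63],[0,0,0.4,0,0.63],[0,0,0.6,0,0.63],[0,0,0.8,0,0.63],[0,0,0.8,0,0.63]])

```text
time: 3.5
eef_pos: [0.4766, 0.0708, 0.0498]
eef_rot: [0.262, 0.965, 0.001, 0.001]
ft_force: [-0.0, 3.6, 5.7]
opening: 0.631
grasp_force: 3.3
```

```bash
python3 st.py
```

```text
t 3.5 fix mm -52.8 14.5 z 49.8389182780731 tooly deg 59.61 op 0.6309697858268776 F fix -1.84 3.11 5.66 gf 3.2728112483164296 q6 0.6776423926471166
```

Emit:
servo_tool(series=[[0,0,0.15,0,0.63],[0,0,0.3,0,0.63],[0,0,0.36,0,0.63],[0,0,0.36,0,0.63]])

```text
time: 4.0
eef_pos: [0.4765, 0.0705, 0.0464]
eef_rot: [0.262, 0.965, 0.0, 0.001]
ft_force: [-0.5, 1.5, 8.3]
opening: 0.631
grasp_force: 3.9
```

```bash
python3 st.py wrist w2; python3 - <<'E'
import cv2
im=cv2.imread("pics/w2.png"); cv2.imwrite("pics/w2c.png",cv2.resize(im[130:430,160:460],None,fx=2,fy=2,interpolation=cv2.INTER_CUBIC))
E
```

```text
t 4.0 fix mm -52.7 14.2 z 46.41547085487081 tooly deg 59.6 op 0.6312594768227195 F fix -1.17 1.06 8.25 gf 3.9372362662106752 q6 0.677627506915892
```

View pics/w2c.png

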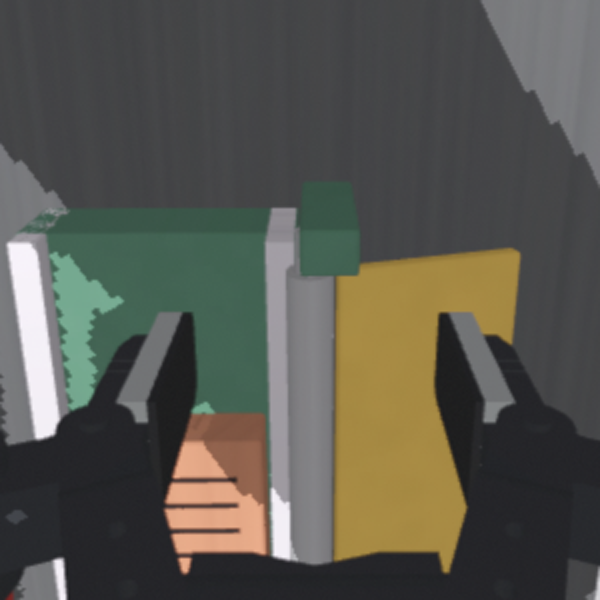

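The bar is pressed, with the presser at crop (475,370). The pusher at (160,370) is behind the coupon's rear edge at (220,415). I'll check the clip angle from the bar's slope.

```bash
cat > bar.py <<'E'
from st import *
z=np.load("last.npz"); im,d=z["im"],z["d"]; c,f,T=cam("wrist",st)
v,u=np.mgrid[:480,:640]; P=px2w(u,v,d,c,f,T)*1000
H,S,V=cv2.split(cv2.cvtColor(im,cv2.COLOR_BGR2HSV))
def fx(m): q=P[m]; r=q[:,:2]-O*1000; return np.c_[r@ex,r@ey,q[:,2]]
q=fx((H>18)&(H<32)&(S>120)&(d>0)); q=q[(abs(q[:,1]-38)<26)&(q[:,2]>15)&(q[:,0]<60)]
k=np.polyfit(q[:,1],q[:,2],1); print("bar n",len(q),"slope",k[0],"clip angle",0.2-np.arctan(k[0]))
q=fx((H<16)&(S>70)&(d>0)); q=q[(abs(q[:,1]+20)<26)&(abs(q[:,2]-42)<2.5)&(q[:,0]<80)]
if len(q): print("coupon top x",np.percentile(q[:,0],[.5,99.5]),"y",np.percentile(q[:,1],[1,99]))
E
python3 bar.py
```

```text
t 4.05 fix mm -52.7 14.2 z 46.42058280704794 tooly deg 59.6 op 0.63017294234189 F fix -2.73 1.63 7.45 gf 3.9339395554270595 q6 0.6776227343797506
bar n 9529 slope -0.2691015822113509 clip angle 0.46287427201615183
coupon top x [-33.33756864   1.68294026] y [-18.91485589   2.97258138]
```

Clip angle is about 0.46, so the jaw is clear. Push along fixture +x (tool -x).

Emit:
servo_tool(series=[[-0.4,0,0,0,0.63],[-0.8,0,0,0,0.63],[-1.1,0,0,0,0.63],[-1.4,0,0,0,0.63],[-1.7,0,0,0,0.63]])

```text
time: 4.68
eef_pos: [0.4902, 0.0625, 0.0461]
eef_rot: [0.262, 0.965, 0.001, -0.001]
ft_force: [-4.9, 5.8, 8.5]
opening: 0.63
grasp_force: 4.8
```

Emit:
servo_tool(series=[[-0.4,0,0,0,0.63],[-0.8,0,0,0,0.63],[-1.2,0,0,0,0.63],[-1.6,0,0,0,0.63],[-2.0,0,0,0,0.63]])

```text
time: 5.3
eef_pos: [0.5075, 0.0524, 0.0461]
eef_rot: [0.262, 0.965, 0.001, -0.001]
ft_force: [-5.6, 5.2, 8.4]
opening: 0.628
grasp_force: 4.9
```

```bash
python3 st.py wrist w3; python3 bar.py
```

```text
t 5.3 fix mm -16.8 14.2 z 46.089459920830166 tooly deg 59.64 op 0.6283931706815141 F fix -7.44 1.7 8.42 gf 4.934693032409996 q6 0.6319337484062433
t 5.35 fix mm -16.4 14.2 z 46.118978149624425 tooly deg 59.63 op 0.6301538538325605 F fix -6.77 1.6 7.71 gf 4.425807087973226 q6 0.6316976124009716
bar n 17340 slope -0.27967084551412874 clip angle 0.4727034521514658
coupon top x [-7.11220444 37.1992066 ] y [-41.41381109   2.40002867]
```

Emit:
servo_tool(series=[[-0.3,0,0,0,0.63],[-0.6,0,0,0,0.63],[-0.85,0,0,0,0.63],[-1.05,0,0,0,0.63],[-1.2,0,0,0,0.63]])

```text
time: 5.98
eef_pos: [0.5178, 0.0463, 0.0461]
eef_rot: [0.262, 0.965, 0.001, -0.001]
ft_force: [-4.4, 5.4, 8.4]
opening: 0.628
grasp_force: 4.9
```

Emit:
servo_tool(series=[[-0.1,0,0,0,0.63],[-0.2,0,0,0,0.63]])

```text
time: 6.22
eef_pos: [0.5193, 0.0454, 0.0461]
eef_rot: [0.262, 0.965, 0.001, -0.001]
ft_force: [-9.0, 8.4, 9.7]
opening: 0.628
grasp_force: 6.7
```

```bash
python3 st.py wrist w4; python3 bar.py
```

```text
t 6.225 fix mm -3.2 14.2 z 46.06626125859676 tooly deg 59.64 op 0.627638432143186 F fix -12.04 2.7 9.71 gf 6.683273162925616 q6 0.6162663052818925
t 6.275 fix mm -3.2 14.2 z 46.04981937584302 tooly deg 59.64 op 0.6312636062111323 F fix -10.02 3.33 9.33 gf 5.963025897508487 q6 0.616241533188062
bar n 20682 slope -0.27690083085328915 clip angle 0.4701325379873731
coupon top x [ 6.06990743 47.70444982] y [-41.30446644   2.34817417]
```

Emit:
servo_tool(series=[[-0.1,0,0,0,0.63],[-0.2,0,0,0,0.63],[-0.2,0,0,0,0.63]])

```text
time: 6.65
eef_pos: [0.5195, 0.0452, 0.0459]
eef_rot: [0.262, 0.965, 0.001, -0.003]
ft_force: [-14.1, 11.9, 13.6]
opening: 0.625
grasp_force: 10.4
```

```bash
python3 st.py
```

```text
t 6.65 fix mm -2.8 14.1 z 45.92630508925871 tooly deg 59.66 op 0.625283805849267 F fix -18.15 3.18 13.62 gf 10.377309408740985 q6 0.6144305912954501
```

It stalled with the force rising to 18 N and the pusher face at fixture x of about +8.2, so the coupon is home. Next: ease back off the coupon, then raise slowly.

Emit:
servo_tool(series=[[0.2,0,0,0,0.63],[0.4,0,0,0,0.63],[0.6,0,0,0,0.63],[0.6,0,0,0,0.63]])

```text
time: 7.15
eef_pos: [0.5183, 0.0464, 0.0471]
eef_rot: [0.262, 0.965, 0.0, 0.002]
ft_force: [4.0, -0.8, 8.5]
opening: 0.632
grasp_force: 3.8
```

```bash
python3 st.py wrist w5; python3 bar.py
```

```text
t 7.15 fix mm -4.5 14.5 z 47.10697200590323 tooly deg 59.57 op 0.6322683528625094 F fix 3.83 1.37 8.48 gf 3.8109170109964907 q6 0.6210562139146005
t 7.2 fix mm -4.5 14.5 z 47.09570449012014 tooly deg 59.57 op 0.6287331874109996 F fix 4.34 1.55 7.42 gf 3.816143134608865 q6 0.6209973741552307
bar n 20664 slope -0.23795470514718076 clip angle 0.4336101830314796
coupon top x [ 6.19276731 47.16638143] y [-41.37977799   2.25259351]
```

Emit:
servo_tool(series=[[0,0,-0.25,0,0.63],[0,0,-0.5,0,0.63],[0,0,-0.75,0,0.63],[0,0,-1.0,0,0.63],[0,0,-1.25,0,0.63]])

```text
time: 7.82
eef_pos: [0.5157, 0.0465, 0.0576]
eef_rot: [0.262, 0.965, -0.001, -0.001]
ft_force: [-0.6, -0.1, -1.0]
opening: 0.632
grasp_force: 0.0
```

Emit:
servo_tool(series=[[0,0,-0.4,0,0.63],[0,0,-1.2,0,0.63],[0,0,-3,0,0.63],[0,0,-6,0,0.63],[0,0,-10,0,0.63]])

```text
time: 8.45
eef_pos: [0.5161, 0.0467, 0.1597]
eef_rot: [0.262, 0.965, -0.0, -0.0]
ft_force: [0.9, 0.2, 0.1]
opening: 0.632
grasp_force: 0.0
```

Emit:
servo_tool(series=[[2,0,-2,0,0.63],[5,0,-3,0,0.63],[8,0,-3,0,0.63],[8,0,-3,0,0.63]])

```text
time: 8.95
eef_pos: [0.4468, 0.0879, 0.1899]
eef_rot: [0.261, 0.965, 0.0, 0.001]
ft_force: [0.7, 0.1, -0.1]
opening: 0.635
grasp_force: 0.0
```

```bash
python3 st.py wrist w6; python3 bar.py; python3 - <<'E'
import cv2
im=cv2.imread("pics/w6.png"); cv2.imwrite("pics/w6b.png",im)
E
```

```text
t 8.95 fix mm -87.1 14.2 z 189.9088704907711 tooly deg 59.69 op 0.6346892746932229 F fix 0.52 0.42 -0.1 gf 0.0 q6 0.723179405747014
t 9.0 fix mm -86.3 14.2 z 189.50022234832926 tooly deg 59.66 op 0.6283422702244206 F fix 1.03 -0.02 -0.2 gf 0.0 q6 0.7226002492513389
bar n 6258 slope 0.046785496051960154 clip angle 0.15324859517293032
coupon top x [ 7.62687853 75.36692799] y [-43.41803705   3.08274886]
```

View pics/w6.png

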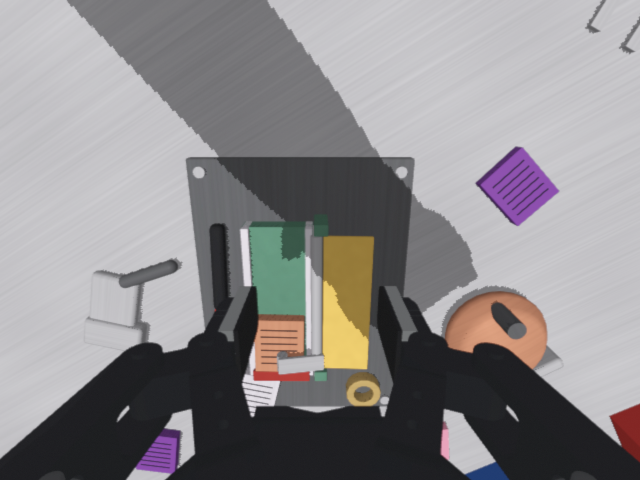

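The picture shows the coupon at (280,343) directly against the red stop at (280,376), with the jaw roller on top of it at (300,362). The clip reads 0.153 and the coupon's rear edge is at about x = +8. The marker, ring, spare and club heads look undisturbed.

```bash
python3 -c "
from cell import ticket; print(ticket.close_job())"
```

```text
the job is handed in; nothing more can be done
None
```

The copper coupon is home against the red stop and clamped by the jaw (clip angle about 0.15), the arm is clear, and the job was handed in at about 9 s of the 48 s allowed.

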